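Secure the kiln's switches and hold its lid open

ROBOT

A 6-joint arm with a two-finger parallel gripper is mounted at the origin on the work surface. World frame = base frame: x ahead of the robot, y to its left, z up, the work surface at z = 0. Lengths are in m, angles in degrees, forces in N, time in s.
With the tool pointing down it reaches from about 0.375 to 0.9 m from the base axis. Payload 3.1 kg.
Tool frame: the origin (TCP) lies between the finger pads; the fingertips stand 22 mm ahead of it and the grasp point (between the pads) lies 3 mm ahead of it; y points along the fingers, x is the direction in which the jaws open and shut, and the axes are right-handed (so a half turn about y gives the same grasp; the last joint's range is limited). The gripper opens to 87 mm and grips with 3 to 60 N. Pads are 19 mm wide; open, the fingers measure 117 mm over their backs; the gripper's body (75 mm by 190 mm) begins 51 mm behind the grasp point.
Start: joints at [58.069, 30.224, 82.088, -0, 67.689, -10.227], TCP at [0.231, 0.581, 0.218] pointing down, gripper open.
Joint ranges: [-176.69, 176.69], [-43.24, 126.21], [12.49, 139.97], [-82, 262], [0, 151.66], [-163.58, 163.58]. Speed limits (degrees/s): [159.86, 159.86, 180, 180, 180, 180].

INTERFACE

Orientations are given as a 3x3 rotation matrix whose columns are the frame's x, y, z axes.
In Python, from rig import bot, imaging, workorder gives the robot as it stands. The module is installed in compiled form; this text tells all that it offers.
- The arm moves only by the tool drive_tool, never from a script. Its argument "commands" is a list of rows, each an object of numbers: "dx", "dy", "dz": the shift along the tool's x, y, z normalised to -1 to 1, where 1 is 4 cm; "wx", "wy", "wz": the turn, a rotation vector about the tool's x, y, z normalised to -1 to 1, where 1 is pi/2 rad; "grip": the finger opening in mm, from 0 to 87. In form: [{"dx": .., "dy": .., "dz": .., "wx": .., "wy": .., "wz": .., "grip": ..}, ...]. A call has 1 to 8 rows; each row shifts and turns the commanded pose from where the row before left it, along the tool's axes as they then stand; what a row does not reach is not made up. A row lasts 1/8 s, in which the tool goes at most 62.5 mm and 10.7 degrees, less where a joint would pass 70% of its speed; a pose out of reach is approached as far as the arm can. A call with a number of a shift or a turn outside -1 to 1 is refused whole. A call with a gripper value outside its range is refused whole. The fingers move at their own pace and stop on an object; the grip force is fixed at half the most. Time passes only in rows, so rows that do not move let the fingers close. It gives the time, the measured TCP pose, the force and the opening at its end, in the units of the state.
- bot.read_state(): the state, without advancing time (a new reading comes with each control period).
- imaging.capture(name): name is "side" or "top" or "wrist"; returns (picture, depth): 384x512x3 uint8, red, green, blue; 384x512 float32, m along the optical axis (not along the pixel's ray), 0 where there is no reading.
- imaging.get_calibration(name): a dict with "mtx" (3x3 intrinsics, pixels), "world_to_cam" (4x4, takes a point from world to camera coordinates). Camera axes: x right, y down, z forward; pixel columns grow to the right and rows downward; lengths in m; the calibration is good to about 2 mm. The wrist camera is an equidistant fisheye: a pixel r from the principal point sees the ray r / f radians off the axis. A picture is of the moment at which its call begins: read the wrist's pose just before it. get_calibration takes no time and is no camera call; for the wrist camera it gives the pose at the moment of the call.
- workorder.hand_in(): hands the job in, once; it reports no verdict.
The state is a dict: "time_s": time; "joint_positions": joint angles; "qvel": joint speeds; "tau": joint torques, N m; "position": TCP position; "tcp_rot": TCP orientation; "force": force on the tool from outside, world axes, zero at the start; "moment": the same for the moment, N m; "opening": opening from 0.0 (shut) to 1.0 (fully open).
Only numpy, scipy, OpenCV 4.12 (cv2) and the standard library are available. Lean on these libraries where they do the work, as an engineer would, in place of code of your own. Each camera call takes 0.05 s, during which the arm holds its last target. There are 200 camera calls.

TASK

The little kiln has cooled and I want to take the ornaments out: first press the hinged cover over the switches of its controller down until it clicks shut and take your hand off it, so that nobody can switch on, and only then open the kiln. Lift the kiln's lid by its wooden handle and hold it open at 30 degrees from shut for me; its support arm is away for repair, so it falls shut if let go, and you finish while still holding it there, still and with nothing else propping it. Do not let the lid drop or throw it far open, and leave the plaster mould, the piggy bank and the jar where they stand.

Things in the scene. Friction and masses are not known exactly. Their poses are not given: they have to be found in the camera images.
- kiln: small top-loading kiln, fixed: square steel-clad brick box 250 x 250 mm (254 over the steel), rim at height 150 mm, with a 36 mm thick brick lid in a steel band whose top is at height 188 mm when shut. Origin at the centre of its underside on the table; its x axis points from the handle side (front) to the hinge side (back), z up. A small plug sticks 18 mm out of the front at height 92 mm.
- kiln_lid (a joint): angle of the kiln's lid in rad: 0 shut, growing as its front edge rises (30 degrees = 0.524). Its level hinge axis lies along the kiln's y axis, 131 mm behind the kiln's centre at height 152 mm. The hinge is free: the lid (0.7 to 1 kg with its handle) falls shut when let go; about 4 N upward at the handle holds it.
- lid_handle: the lid's handle, moving with it: a round wooden grip 16 mm thick, 108 mm long, parallel to the hinge axis; it spins freely on a rod between two thin straps, 112 mm apart. Origin at the grip's middle: with the lid shut 301 mm in front of the hinge axis and 18 mm above it (height 170 mm), 45 mm in front of the lid's front face, so 37 mm are free behind the grip.
- controller: the kiln's controller, fixed: grey box 170 (x) x 130 (y) x 66 mm high, with a raised display back 22 mm higher over the rear 54 mm. It stands left or right of the kiln. Origin at the centre of its underside; its x axis points from its front to its back (display), z up. Its own heading differs from the kiln's.
- cover (a joint): angle of the snap cover over the switches in rad: 0 shut, growing as its front edge rises; starts ajar at 0.6 to 0.95. A weak spring lifts it again (to 0.55) unless the catch under its front rim has snapped. The catch meets it below about 0.13 and is past its peak below 0.05; clicked shut it reads under 0.01 and stays. Snapping takes about 8 N down near the front rim.
- cover_hinge (a point): point on the cover's hinge axis, in its middle, 22 mm behind the controller's centre at height 76 mm; the axis is level, along the controller's y axis.
- cover_front (a point): middle of the upper front edge of the cover, moving with it: 96 mm from the hinge axis. The cover is a flat plate 96 mm long, 104 mm wide and 8 mm thick, the hinge axis in its mid-plane; shut, its upper face is level at height 80 mm.
- mould: bystander, loose: white plaster mould half, a block 110 x 90 x 60 mm with a trough along its top; origin at the centre of its underside. It stands on the other side of the kiln from the controller.
- piggy: bystander, loose: ceramic piggy bank about 90 mm long, 70 mm wide and 85 mm high, behind the mould as seen from the robot; origin under its middle.
- jar: bystander, loose: glaze jar 68 mm across and 85 mm high, in front of the mould, nearer the robot; origin at the centre of its underside.
Not all that is in view belongs to the job. Of the things that look like the controller, the largest one is meant.

How it is judged:
By the outcome, as a careful person would: the job done as asked, in the order asked, and still so for the second after the job is handed in, while the arm keeps its last pose, push and grip.
It also fails if it takes over 45 s, if anything falls off the work surface, if the arm or the gripper's body presses on something with over 40 N, if the wrist force passes 120 N, or if a joint passes its speed limit or range.

## Working session

There is one attempt and no reset: what is moved stays moved. The work goes in short steps, Python scripts to look and compute and a tool call to move; the robot and the scene stay as the last step left them, time stands still between calls to the robot, and variables do not carry over. Pictures are saved under pics/ and viewed, on a budget of 10 in all, crops included, one or two more only if the job needs it, and the job is handed in when it is done.

Besides the shell and the picture viewer there is one more tool, called after "Request:" as name(argument=value, ...) on one line, values as JSON. drive_tool: Moves the arm, as the interface text tells. Its arguments: {"type":"object","properties":{"commands":{"type":"array"}},"required":["commands"]}

```bash
mkdir -p pics; cat > h.py <<'E'
import numpy as np, cv2
from rig import bot, imaging, workorder
def cloud(name):
    p,d=imaging.capture(name); c=imaging.get_calibration(name)
    K=np.array(c["mtx"]); T=np.linalg.inv(np.array(c["world_to_cam"]))
    v,u=np.mgrid[:384,:512]
    P=np.stack([(u-K[0,2])/K[0,0]*d,(v-K[1,2])/K[1,1]*d,d,np.ones_like(d)],-1)@T.T
    P=P[...,:3]; P[d==0]=np.nan
    return p,d,P
E
python3 - <<'E'
from h import *
for n in("top","side"):
    p,d,P=cloud(n); np.savez(n,p=p,P=P)
    cv2.imwrite(f"pics/{n}.png",p[...,::-1])
    c=imaging.get_calibration(n);print(n,np.round(c["world_to_cam"],3).tolist())
print(bot.read_state())
t=cv2.imread("pics/top.png");s=cv2.imread("pics/side.png")
cv2.imwrite("pics/both.png",cv2.resize(np.vstack([t,s]),(800,1200))[:,:] if 0 else cv2.resize(t,(800,600)))
E
```

```text
top [[0.012, -1.0, 0.023, 0.019], [-0.995, -0.014, -0.101, 0.556], [0.101, -0.022, -0.995, 1.395], [0.0, 0.0, 0.0, 1.0]]
side [[0.581, 0.814, -0.007, -0.362], [0.568, -0.411, -0.713, -0.193], [-0.583, 0.41, -0.701, 1.859], [0.0, 0.0, 0.0, 1.0]]
{'time_s': 0.1, 'joint_positions': array([ 5.80690282e+01,  3.02738485e+01,  8.21477068e+01,  1.23616139e-03,
        6.76882146e+01, -1.02266420e+01]), 'qvel': array([ 0.00065497, -0.14651567, -0.01299753,  0.03418642,  0.08574764,
        0.01604051]), 'tau': array([-3.59914270e-05, -4.40986705e+01, -1.77150947e+01,  6.34800503e-02,
        5.34526678e-02, -3.74446722e-05]), 'position': array([0.23074797, 0.58014818, 0.21727467]), 'tcp_rot': array([[ 3.69823630e-01, -1.03022506e-03, -9.29101405e-01],
       [ 9.29100071e-01, -1.61539470e-03,  3.69824890e-01],
       [-1.88186835e-03, -9.99998165e-01,  3.59771044e-04]]), 'force': array([-0.0524263 , -0.24958671,  0.44172183]), 'moment': array([ 0.02023189, -0.03841431, -0.0462898 ]), 'opening': 0.9986930359536855}
```

View pics/top.png

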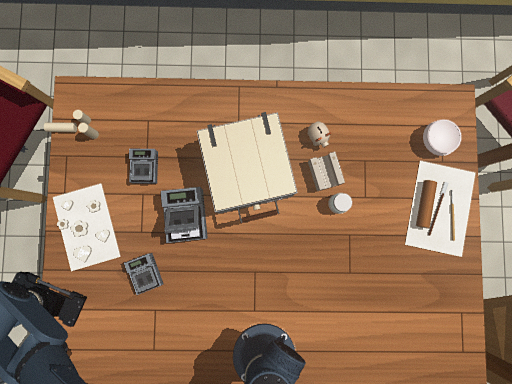

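View pics/side.png

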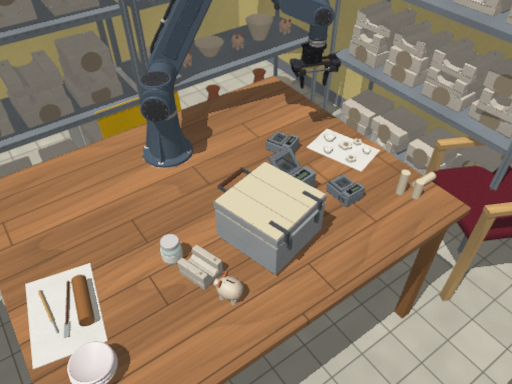

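The top view shows the kiln lid at about (247,162), with its handle bar in front at (250,211). The three look-alike controllers are at (184,215), which is the largest, and the smaller ones at (142,167) and (142,273). The mould is at (325,172), the piggy at (318,134) and the jar at (340,204). I'll measure these and check the controller choice in a crop.

```bash
cat > m.py <<'E'
from h import *
t=np.load("top.npz");P=t["P"];p=t["p"]
def reg(u0,u1,v0,v1,z0,z1):
    Q=P[v0:v1,u0:u1].reshape(-1,3); return Q[(Q[:,2]>z0)&(Q[:,2]<z1)]
def rect(Q,n):
    r=cv2.minAreaRect((Q[:,:2]*1000).astype(np.float32)); print(n,len(Q),[np.round(x,1) for x in r], np.round(np.nanmedian(Q,0),3), 'z',np.round(np.percentile(Q[:,2],[5,50,95]),3))
rect(reg(190,305,105,222,.178,.20),"lid")
rect(reg(190,305,200,222,.155,.178),"handle")
for n,b in dict(ctl=(155,210,180,250),s1=(120,162,140,190),s2=(118,165,248,298)).items():
    rect(reg(*b,.03,.2),n)
rect(reg(155,210,180,204,.08,.1),"display")
rect(reg(300,350,145,192,.03,.12),"mould");rect(reg(325,355,190,218,.07,.12),"jar")
Q=P[180:250,155:212]
for v in range(182,248,3): print(v,[tuple((Q[v-180,u-155]*1000).round().astype(int)) for u in (172,184,196)])
cv2.imwrite("pics/crop.png",cv2.resize(p[175:255,150:310,::-1],None,fx=5,fy=5,interpolation=2))
E
python3 m.py
```

```text
lid 6999 [array([603.2,  61.3]), array([311.5, 256.1]), np.float64(14.0)] [0.62  0.066 0.187] z [0.182 0.187 0.191]
handle 227 [array([472. ,  65.5]), array([ 61.9, 194.9]), np.float64(3.4)] [0.463 0.031 0.174] z [0.164 0.174 0.178]
ctl 2178 [array([469.3, 278.9]), array([198. , 197.3]), np.float64(87.7)] [0.463 0.265 0.087] z [0.061 0.087 0.141]
s1 900 [array([624.7, 416.4]), array([110.9,  87.4]), np.float64(0.5)] [0.626 0.414 0.052] z [0.04  0.052 0.06 ]
s2 957 [array([267. , 400.9]), array([111.7,  87.9]), np.float64(21.9)] [0.268 0.398 0.052] z [0.039 0.052 0.06 ]
display 605 [array([520. , 277.6]), array([ 53.3, 130.4]), np.float64(5.7)] [0.521 0.273 0.087] z [0.083 0.087 0.092]
mould 629 [array([ 634.8, -198.1]), array([148.9,  90.3]), np.float64(17.1)] [ 0.617 -0.211  0.057] z [0.032 0.057 0.063]
jar 268 [array([ 508.2, -249.4]), array([57. , 58.1]), np.float64(3.5)] [ 0.509 -0.248  0.084] z [0.078 0.084 0.089]
182 [(np.int64(576), np.int64(322), np.int64(3)), (np.int64(577), np.int64(281), np.int64(0)), (np.int64(577), np.int64(240), np.int64(2))]
185 [(np.int64(566), np.int
[... 2288 characters left out ...]
4(402), np.int64(305), np.int64(64)), (np.int64(402), np.int64(266), np.int64(66)), (np.int64(403), np.int64(228), np.int64(60))]
236 [(np.int64(392), np.int64(304), np.int64(67)), (np.int64(392), np.int64(266), np.int64(68)), (np.int64(393), np.int64(227), np.int64(65))]
239 [(np.int64(382), np.int64(304), np.int64(66)), (np.int64(383), np.int64(265), np.int64(69)), (np.int64(383), np.int64(227), np.int64(66))]
242 [(np.int64(373), np.int64(304), np.int64(64)), (np.int64(371), np.int64(276), np.int64(-4)), (np.int64(372), np.int64(234), np.int64(3))]
245 [(np.int64(360), np.int64(316), np.int64(-4)), (np.int64(361), np.int64(275), np.int64(-3)), (np.int64(361), np.int64(234), np.int64(-1))]
```

View pics/crop.png

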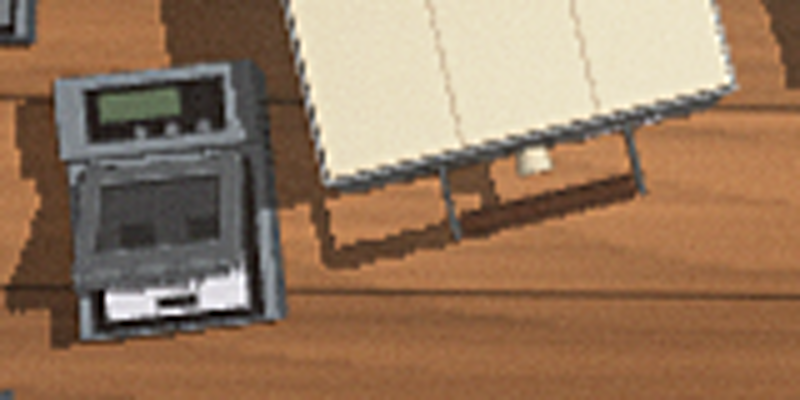

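The crop confirms it: the largest controller, with its ajar cover at crop (160,215), front rim at about (160,270) and the display behind it. The kiln's dark grip runs from crop (455,225) to (640,185). I'll lift, turn and close the fingers first, then fit the lid more exactly.

Request:
drive_tool(commands=[{"dy": -0.2, "wy": 0.111, "grip": 0}, {"dy": -0.2, "wy": 0.111, "grip": 0}, {"dy": -0.2, "wy": 0.111, "grip": 0}, {"dy": -0.2, "wy": 0.111, "grip": 0}, {"dy": -0.2, "wy": 0.111, "grip": 0}, {"wy": 0.111, "grip": 0}, {"grip": 0}])

```text
schema error: expected keys dx, dy, dz, wx, wy, wz, grip
```

```bash
cat >> h.py <<'E'
def go(x,y,z):
    s=bot.read_state();R=s["tcp_rot"];d=np.array([x,y,z])-s["position"]
    print("t",round(s["time_s"],2),"pos",s["position"].round(4),"yaw",np.degrees(np.arctan2(R[1,0],R[0,0])).round(2),"F",s["force"].round(1),"open",round(s["opening"],3),"tilt",R[2].round(3)); print("units dx,dy,dz:",(R.T@d/.04).round(3))
E
python3 - <<'E'
from h import *
go(.4144,.267,.26)
P=np.load("top.npz")["P"].reshape(-1,3);P=P[np.isfinite(P[:,0])]
Q=P[(P[:,2]>.18)&(P[:,2]<.197)&(abs(P[:,0]-.61)<.14)&(abs(P[:,1]-.06)<.17)]
best=None
for a in np.arange(8,20,.25):
    e=np.array([np.cos(np.radians(a)),np.sin(np.radians(a))]);n=np.array([-e[1],e[0]])
    x=Q[:,:2]@e;y=Q[:,:2]@n
    lo,hi=np.percentile(y,[.7,99.3])
    w=hi-lo
    if best is None or w<best[0]: best=(w,a,e,n,lo,hi)
w,a,e,n,lo,hi=best;print("heading",a,"width",w)
x=Q[:,:2]@e;h,b=np.histogram(x,np.arange(x.min()-.005,x.max()+.005,.004));print(list(zip(b.round(3),h)))
yc=(lo+hi)/2;print("yc",yc)
G=P[(P[:,2]>.155)&(P[:,2]<.185)]
gx=G[:,:2]@e;gy=G[:,:2]@n-yc;f=.52
m=(abs(gy)<.045)&(gx<b[np.argmax(h>30)]-.025)&(gx>b[np.argmax(h>30)]-.065)
g=G[m];print("grip",m.sum(),np.median(g,0),"along",np.median(gx[m]),np.percentile(gx[m],[5,95]),np.percentile(g[:,2],[50,95]))
np.savez("kiln",e=e,n=n,yc=yc,a=a)
E
```

```text
t 0.1 pos [0.2307 0.5801 0.2173] yaw 68.3 F [-0.1 -0.2  0.4] open 0.999 tilt [-0.002 -1.     0.   ]
units dx,dy,dz: [-5.578 -1.06  -7.161]
heading 15.25 width 0.2505166283983377
[(np.float64(0.471), np.int64(0)), (np.float64(0.475), np.int64(1)), (np.float64(0.479), np.int64(0)), (np.float64(0.483), np.int64(0)), (np.float64(0.487), np.int64(32)), (np.float64(0.491), np.int64(84)), (np.float64(0.495), np.int64(114)), (np.float64(0.499), np.int64(112)), (np.float64(0.503), np.int64(110)), (np.float64(0.507), np.int64(114)), (np.float64(0.511), np.int64(110)), (np.float64(0.515), np.int64(109)), (np.float64(0.519), np.int64(110)), (np.float64(0.523), np.int64(109)), (np.float64(0.527), np.int64(112)), (np.float64(0.531), np.int64(111)), (np.float64(0.535), np.int64(110)), (np.float64(0.539), np.int64(110)), (np.float64(0.543), np.int64(106)), (np.float64(0.547), np.int64(114)), (np.float64(0.551), np.int64(111)), (np.float64(0.555), np.int64(106)), (np.float64(0.559), np.int64(107)), (np.float64(0.563), np.int64(113)), (np.float64(0.567), np.int64(114)), (np.float64(0.571), np.int64(10
[... 1085 characters left out ...]
np.float64(0.695), np.int64(112)), (np.float64(0.699), np.int64(99)), (np.float64(0.703), np.int64(116)), (np.float64(0.707), np.int64(103)), (np.float64(0.711), np.int64(108)), (np.float64(0.715), np.int64(96)), (np.float64(0.719), np.int64(99)), (np.float64(0.723), np.int64(88)), (np.float64(0.727), np.int64(86)), (np.float64(0.731), np.int64(77)), (np.float64(0.735), np.int64(75)), (np.float64(0.739), np.int64(62)), (np.float64(0.743), np.int64(41)), (np.float64(0.747), np.int64(9)), (np.float64(0.751), np.int64(9)), (np.float64(0.755), np.int64(0))]
yc -0.09972884415227463
grip 155 [0.45732208 0.02196764 0.17461106] along 0.4477756225305715 [0.44085729 0.45505498] [0.17461106 0.17970395]
```

Request:
drive_tool(commands=[{"dx": 0, "dy": -0.2, "dz": 0, "wx": 0, "wy": 0.111, "wz": 0, "grip": 0}, {"dx": 0, "dy": -0.2, "dz": 0, "wx": 0, "wy": 0.111, "wz": 0, "grip": 0}, {"dx": 0, "dy": -0.2, "dz": 0, "wx": 0, "wy": 0.111, "wz": 0, "grip": 0}, {"dx": 0, "dy": -0.2, "dz": 0, "wx": 0, "wy": 0.111, "wz": 0, "grip": 0}, {"dx": 0, "dy": -0.2, "dz": 0, "wx": 0, "wy": 0.111, "wz": 0, "grip": 0}, {"dx": 0, "dy": 0, "dz": 0, "wx": 0, "wy": 0.111, "wz": 0, "grip": 0}, {"dx": 0, "dy": 0, "dz": 0, "wx": 0, "wy": 0, "wz": 0, "grip": 0}])

```text
time_s: 0.98
position: [0.2309, 0.5804, 0.2577]
tcp_rot: [[0.989, -0.001, -0.147], [0.147, -0.001, 0.989], [-0.001, -1.0, -0.001]]
force: [0.3, -0.4, -0.4]
opening: 0.288
```

```bash
python3 -c "
from h import *
go(.4144,.267,.25)"
```

```text
t 0.97 pos [0.2309 0.5804 0.2577] yaw 8.47 F [ 0.3 -0.4 -0.4] open 0.288 tilt [-0.001 -1.    -0.001]
units dx,dy,dz: [ 3.383  0.198 -8.425]
```

Request:
drive_tool(commands=[{"dx": 0.4, "dy": 0, "dz": -0.9, "wx": 0, "wy": 0, "wz": 0, "grip": 0}, {"dx": 0.4, "dy": 0, "dz": -0.9, "wx": 0, "wy": 0, "wz": 0, "grip": 0}, {"dx": 0.4, "dy": 0, "dz": -0.9, "wx": 0, "wy": 0, "wz": 0, "grip": 0}, {"dx": 0.4, "dy": 0, "dz": -0.9, "wx": 0, "wy": 0, "wz": 0, "grip": 0}, {"dx": 0.4, "dy": 0, "dz": -0.9, "wx": 0, "wy": 0, "wz": 0, "grip": 0}, {"dx": 0.4, "dy": 0, "dz": -0.9, "wx": 0, "wy": 0, "wz": 0, "grip": 0}, {"dx": 0.4, "dy": 0, "dz": -0.9, "wx": 0, "wy": 0, "wz": 0, "grip": 0}, {"dx": 0.4, "dy": 0, "dz": -0.9, "wx": 0, "wy": 0, "wz": 0, "grip": 0}])

```text
time_s: 1.98
position: [0.3999, 0.3131, 0.2579]
tcp_rot: [[0.989, -0.001, -0.149], [0.149, -0.0, 0.989], [-0.001, -1.0, -0.0]]
force: [-0.1, -0.4, 0.3]
opening: 0.004
```

```bash
python3 -c "
from h import *
go(.4144,.267,.18)"
```

```text
t 1.98 pos [0.3999 0.3131 0.2579] yaw 8.56 F [-0.1 -0.4  0.3] open 0.004 tilt [-0.001 -1.    -0.   ]
units dx,dy,dz: [ 0.187  1.947 -1.194]
```

Request:
drive_tool(commands=[{"dx": 0.09, "dy": 0.2, "dz": -0.6, "wx": 0, "wy": 0, "wz": 0, "grip": 0}, {"dx": 0.09, "dy": 0.4, "dz": -0.6, "wx": 0, "wy": 0, "wz": 0, "grip": 0}, {"dx": 0, "dy": 0.6, "dz": 0, "wx": 0, "wy": 0, "wz": 0, "grip": 0}, {"dx": 0, "dy": 0.6, "dz": 0, "wx": 0, "wy": 0, "wz": 0, "grip": 0}, {"dx": 0, "dy": 0, "dz": 0, "wx": 0, "wy": 0, "wz": 0, "grip": 0}])

```text
time_s: 2.6
position: [0.4122, 0.2672, 0.1845]
tcp_rot: [[0.989, -0.005, -0.147], [0.147, -0.002, 0.989], [-0.005, -1.0, -0.001]]
force: [0.2, 0.0, -0.4]
opening: 0.005
```

```bash
python3 - <<'E'
from h import *
go(.4144,.267,.102)
# refresh: lateral/hinge check from the side camera cloud
d=np.load("side.npz");P=d["P"].reshape(-1,3);P=P[np.isfinite(P[:,0])]
e=np.array([.995,.099]);n=np.array([-.099,.995]);c=np.array([.4623,.272])
x=(P[:,:2]-c)@e;y=(P[:,:2]-c)@n
m=(abs(x)<.12)&(abs(y)<.09)&(P[:,2]>.045)
print(m.sum(),np.percentile(x[m],[1,99]),np.percentile(y[m],[1,99]))
m2=m&(x<.015)&(P[:,2]>.085)&(abs(y)<.05)
print(m2.sum(),np.polyfit(x[m2],P[m2,2],1))
p,_=imaging.capture("side");cv2.imwrite("pics/press0.png",cv2.resize(p[60:220,200:400,::-1],None,fx=4,fy=4)[:600])
E
```

```text
t 2.6 pos [0.4122 0.2672 0.1845] yaw 8.47 F [ 0.2  0.  -0.4] open 0.005 tilt [-0.005 -1.    -0.001]
units dx,dy,dz: [ 0.065  2.063 -0.011]
825 [-0.05184976  0.08208867] [-0.05478358  0.06053518]
483 [-0.95808351  0.0969401 ]
```

View pics/press0.png

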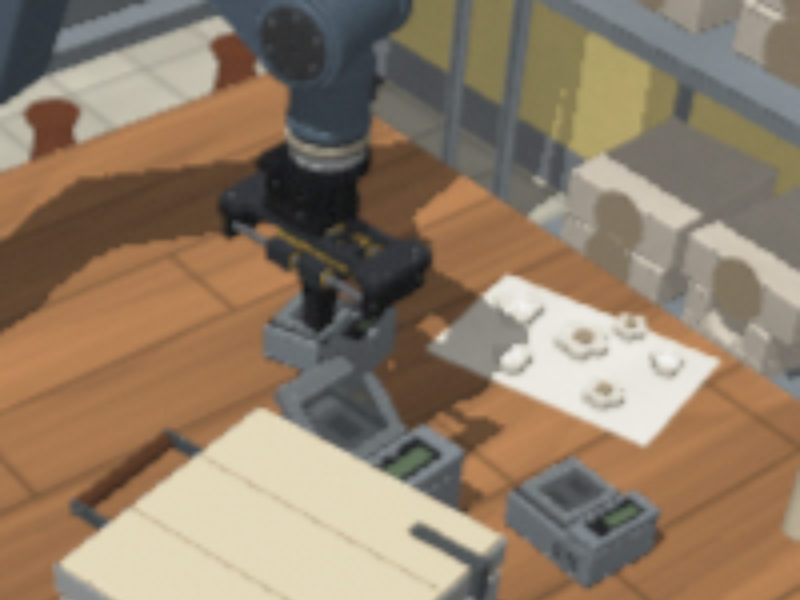

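Viewed: the closed fingers are above the cover, with the tip at crop (320,328) and the raised cover rim at about (315,375). I'll descend and watch the force.

Request:
drive_tool(commands=[{"dx": 0.06, "dy": 0.3, "dz": 0, "wx": 0, "wy": 0, "wz": 0, "grip": 0}, {"dx": 0, "dy": 0.3, "dz": 0, "wx": 0, "wy": 0, "wz": 0, "grip": 0}, {"dx": 0, "dy": 0.3, "dz": 0, "wx": 0, "wy": 0, "wz": 0, "grip": 0}, {"dx": 0, "dy": 0.2, "dz": 0, "wx": 0, "wy": 0, "wz": 0, "grip": 0}, {"dx": 0, "dy": 0, "dz": 0, "wx": 0, "wy": 0, "wz": 0, "grip": 0}])

```text
time_s: 3.28
position: [0.4155, 0.268, 0.1413]
tcp_rot: [[0.989, -0.002, -0.145], [0.145, -0.001, 0.989], [-0.002, -1.0, -0.0]]
force: [0.6, -0.5, -0.8]
opening: 0.007
```

```bash
python3 - <<'E'
from h import *
go(.4144,.267,.102)
p,d,P=cloud("top")
np.savez("top2",p=p,P=P)
c=imaging.get_calibration("side");K=np.array(c["mtx"]);T=np.array(c["world_to_cam"])
for q in ([.412,.267,.1625,1],[.407,.262,.146,1]):
    a=K@(T@q)[:3];a/=a[2];print((a[0]-200)*4,(a[1]-60)*4)
E
```

```text
t 3.27 pos [0.4155 0.268  0.1413] yaw 8.36 F [ 0.6 -0.5 -0.8] open 0.007 tilt [-0.002 -1.    -0.   ]
units dx,dy,dz: [-0.029  0.984 -0.022]
317.5617828454392 346.47944368218054
309.36369445638957 359.88608416243744
```

Request:
drive_tool(commands=[{"dx": 0, "dy": 0.3, "dz": 0, "wx": 0, "wy": 0, "wz": 0, "grip": 0}, {"dx": 0, "dy": 0.3, "dz": 0, "wx": 0, "wy": 0, "wz": 0, "grip": 0}, {"dx": 0, "dy": 0.2, "dz": 0, "wx": 0, "wy": 0, "wz": 0, "grip": 0}, {"dx": 0, "dy": 0, "dz": 0, "wx": 0, "wy": 0, "wz": 0, "grip": 0}])

```text
time_s: 3.82
position: [0.4165, 0.2683, 0.1096]
tcp_rot: [[0.989, 0.0, -0.145], [0.145, -0.0, 0.989], [0.0, -1.0, -0.0]]
force: [0.1, 0.2, 0.4]
opening: 0.002
```

Request:
drive_tool(commands=[{"dx": 0, "dy": 0.1, "dz": 0, "wx": 0, "wy": 0, "wz": 0, "grip": 0}, {"dx": 0, "dy": 0.05, "dz": 0, "wx": 0, "wy": 0, "wz": 0, "grip": 0}, {"dx": 0, "dy": 0, "dz": 0, "wx": 0, "wy": 0, "wz": 0, "grip": 0}])

```text
time_s: 4.2
position: [0.4163, 0.2683, 0.1042]
tcp_rot: [[0.989, 0.0, -0.145], [0.145, 0.0, 0.989], [0.0, -1.0, 0.0]]
force: [0.3, -0.6, -0.1]
opening: 0.005
```

Request:
drive_tool(commands=[{"dx": 0, "dy": 0.05, "dz": 0, "wx": 0, "wy": 0, "wz": 0, "grip": 0}, {"dx": 0, "dy": 0.05, "dz": 0, "wx": 0, "wy": 0, "wz": 0, "grip": 0}, {"dx": 0, "dy": 0, "dz": 0, "wx": 0, "wy": 0, "wz": 0, "grip": 0}])

```text
time_s: 4.58
position: [0.416, 0.2682, 0.1]
tcp_rot: [[0.989, -0.0, -0.145], [0.145, -0.0, 0.989], [-0.0, -1.0, -0.0]]
force: [0.4, 0.4, 0.2]
opening: 0.003
```

```bash
python3 - <<'E'
from h import *
go(.4144,.267,.10)
p,_=imaging.capture("side");cv2.imwrite("pics/press1.png",cv2.resize(p[100:200,230:340,::-1],None,fx=6,fy=6))
E
```

```text
t 4.58 pos [0.416  0.2682 0.1   ] yaw 8.35 F [0.4 0.4 0.2] open 0.003 tilt [-0. -1. -0.]
units dx,dy,dz: [-0.044 -0.    -0.024]
```

View pics/press1.png

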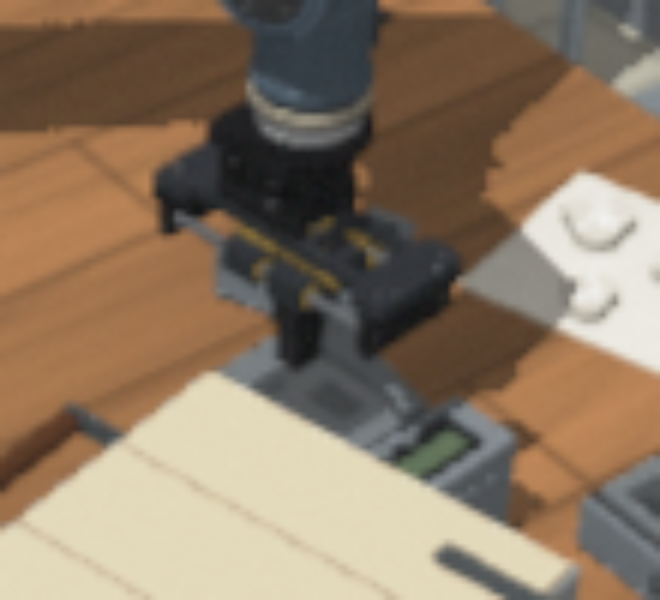

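Viewed: the cover is down almost flat, at crop (330,395), with the fingertip at (297,360) on its front. There is no clear reaction force yet, so I'll keep pressing in small steps.

Request:
drive_tool(commands=[{"dx": 0, "dy": 0.05, "dz": 0, "wx": 0, "wy": 0, "wz": 0, "grip": 0}, {"dx": 0, "dy": 0.03, "dz": 0, "wx": 0, "wy": 0, "wz": 0, "grip": 0}, {"dx": 0, "dy": 0, "dz": 0, "wx": 0, "wy": 0, "wz": 0, "grip": 0}])

```text
time_s: 5.0
position: [0.416, 0.2682, 0.0968]
tcp_rot: [[0.989, -0.0, -0.145], [0.145, -0.0, 0.989], [-0.0, -1.0, -0.0]]
force: [0.6, -0.0, 0.8]
opening: 0.006
```

Request:
drive_tool(commands=[{"dx": 0, "dy": 0.05, "dz": 0, "wx": 0, "wy": 0, "wz": 0, "grip": 0}, {"dx": 0, "dy": 0, "dz": 0, "wx": 0, "wy": 0, "wz": 0, "grip": 0}])

```text
time_s: 5.25
position: [0.4161, 0.2682, 0.0948]
tcp_rot: [[0.989, -0.0, -0.145], [0.145, -0.0, 0.989], [-0.0, -1.0, -0.0]]
force: [0.5, 0.1, 1.4]
opening: 0.003
```

Request:
drive_tool(commands=[{"dx": 0, "dy": 0.05, "dz": 0, "wx": 0, "wy": 0, "wz": 0, "grip": 0}, {"dx": 0, "dy": 0, "dz": 0, "wx": 0, "wy": 0, "wz": 0, "grip": 0}])

```text
time_s: 5.5
position: [0.416, 0.2682, 0.0928]
tcp_rot: [[0.989, -0.0, -0.145], [0.145, -0.0, 0.989], [-0.0, -1.0, -0.0]]
force: [-0.2, -0.1, -0.5]
opening: 0.007
```

```bash
python3 - <<'E'
from h import *
for nm in("top","side"):
    p,d,P=cloud(nm);P=P.reshape(-1,3);P=P[np.isfinite(P[:,0])]
    e=np.array([.995,.099]);n=np.array([-.099,.995]);c=np.array([.4623,.272])
    x=(P[:,:2]-c)@e;y=(P[:,:2]-c)@n
    print(nm)
    for x0 in np.arange(-.1,.1,.01):
        print(round(x0,3),[(int(m.sum()),float(np.median(P[m,2]).round(3))) if (m:=(abs(x-x0)<.005)&(abs(y-y0)<.012)&(P[:,2]>.03)).sum()>2 else None for y0 in (-.06,-.04,-.02,0,.02,.04,.06)])
p,_=imaging.capture("wrist");cv2.imwrite("pics/w.png",p[...,::-1])
E
```

```text
top
-0.1 [(77, 0.525), (54, 0.526), (44, 0.528), (25, 0.521), (73, 0.451), (82, 0.491), None]
-0.09 [(67, 0.519), (17, 0.521), (7, 0.271), (33, 0.267), (88, 0.415), (84, 0.483), None]
-0.08 [(86, 0.478), (32, 0.066), (38, 0.411), (54, 0.42), (43, 0.427), (64, 0.478), (3, 0.482)]
-0.07 [(85, 0.451), (49, 0.182), (47, 0.427), (46, 0.432), (43, 0.435), (62, 0.47), (7, 0.47)]
-0.06 [(81, 0.429), (53, 0.429), (47, 0.434), (43, 0.437), (42, 0.438), (53, 0.453), (10, 0.461)]
-0.05 [(72, 0.426), (56, 0.434), (49, 0.438), (42, 0.439), (42, 0.439), (50, 0.441), (14, 0.451)]
-0.04 [(64, 0.424), (60, 0.436), (50, 0.438), (43, 0.438), (40, 0.437), (45, 0.437), (19, 0.441)]
-0.03 [(57, 0.411), (66, 0.437), (48, 0.437), (41, 0.436), (42, 0.433), (38, 0.43), (21, 0.429)]
-0.02 [(50, 0.393), (70, 0.43), (49, 0.431), (37, 0.43), (34, 0.423), (25, 0.42), (15, 0.417)]
-0.01 [(41, 0.086), (70, 0.425), (47, 0.42), (20, 0.418), (4, 0.415), None, None]
-0.0 [(26, 0.066), (55, 0.397), (27, 0.182), None, None, None, None]
0.01 [(21, 0.067), (24, 0.082), (30, 0.085), None, (6, 0.21), (3, 0.187), None]
0.02 [(2
[... 1720 characters left out ...]
None, (4, 0.184), (15, 0.185), (13, 0.081), (16, 0.083), (14, 0.082), None]
0.02 [None, (3, 0.206), (19, 0.207), (16, 0.208), (16, 0.207), (12, 0.144), None]
0.03 [None, (15, 0.2), (19, 0.208), (26, 0.207), (26, 0.207), (19, 0.169), (7, 0.086)]
0.04 [None, (19, 0.194), (41, 0.193), (44, 0.185), (45, 0.192), (23, 0.172), (5, 0.088)]
0.05 [None, (4, 0.205), (15, 0.203), (15, 0.09), (14, 0.089), (10, 0.089), (5, 0.087)]
0.06 [None, None, (4, 0.091), (12, 0.089), (10, 0.089), (13, 0.088), (9, 0.089)]
0.07 [None, None, None, (12, 0.087), (15, 0.089), (10, 0.089), (7, 0.088)]
0.08 [None, None, None, (15, 0.084), (34, 0.078), (46, 0.065), (35, 0.062)]
0.09 [None, None, None, None, None, None, None]
```

View pics/w.png

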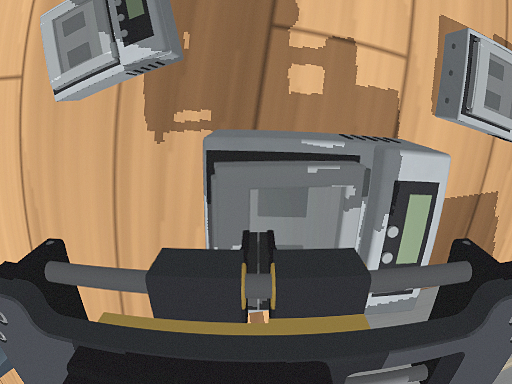

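Viewed: the wrist image shows the fingertips at (258,232) over the cover, whose front edge is at about x=213 and hinge at x=365. I'll use the wrist depth to get the cover's angle.

```bash
cat >> h.py <<'E'
def wcloud():
    c=imaging.get_calibration("wrist");p,d=imaging.capture("wrist")
    K=np.array(c["mtx"]);T=np.linalg.inv(np.array(c["world_to_cam"]))
    v,u=np.mgrid[:384,:512];a=(u-K[0,2])/K[0,0];b=(v-K[1,2])/K[1,1];r=np.hypot(a,b)+1e-9
    t=np.tan(np.minimum(r,1.5))/r
    P=np.stack([a*t*d,b*t*d,d,np.ones_like(d)],-1)@T.T;P=P[...,:3];P[d==0]=np.nan
    return p,d,P,c
def wproj(c,q):
    x=(np.array(c["world_to_cam"])@np.append(q,1))[:3];K=np.array(c["mtx"]);r=np.hypot(x[0],x[1]);th=np.arctan2(r,x[2])
    return K[0,2]+K[0,0]*th*x[0]/r,K[1,2]+K[1,1]*th*x[1]/r
E
python3 - <<'E'
from h import *
p,d,P,c=wcloud();s=bot.read_state();t=s["position"]
print("tcp px",wproj(c,t),"tip px",wproj(c,t+s["tcp_rot"][:,1]*.022))
e=np.array([.995,.099]);n=np.array([-.099,.995]);cc=np.array([.4623,.272])
for v in (170,185,200,215,230):
    print(v,[(u,((P[v,u,:2]-cc)@e*1000).round().astype(int).item(),((P[v,u,:2]-cc)@n*1000).round().astype(int).item(),int(P[v,u,2]*1000)) for u in range(205,400,15) if np.isfinite(P[v,u,0])])
print([ (v,(P[v,258]*1000).round()) for v in range(225,300,10) if np.isfinite(P[v,258,0])])
E
```

```text
tcp px (np.float64(258.2980871463874), np.float64(244.90283225397636)) tip px (np.float64(258.27703205189226), np.float64(230.41948124101447))
170 [(205, -84, 41, 65), (220, -70, 49, 99), (235, -62, 49, 97), (250, -53, 49, 96), (265, -45, 49, 93), (280, -36, 49, 92), (295, -27, 49, 90), (310, -18, 49, 87), (325, -8, 49, 86), (340, 2, 49, 83), (355, 13, 49, 80), (370, 24, 49, 77), (385, 31, 52, 85)]
185 [(205, -84, 30, 65), (220, -69, 41, 101), (235, -61, 40, 97), (250, -53, 40, 96), (265, -44, 40, 95), (280, -36, 40, 91), (295, -26, 40, 89), (310, -17, 40, 88), (325, -7, 39, 84), (340, 3, 39, 83), (355, 14, 39, 80), (370, 30, 37, 68), (385, 32, 42, 87)]
200 [(205, -84, 19, 64), (220, -70, 32, 99), (235, -61, 31, 97), (250, -53, 30, 94), (265, -44, 30, 92), (280, -35, 30, 89), (295, -25, 30, 88), (310, -16, 30, 86), (325, -6, 29, 83), (340, 5, 29, 81), (355, 16, 29, 80), (370, 30, 27, 71), (385, 34, 32, 87)]
215 [(205, -84, 8, 64), (220, -69, 23, 101), (235, -61, 22, 98), (250, -52, 21, 94), (265, -43, 21, 91), (280, -34, 20, 90), (295, -24, 20, 87), (310, -15, 20, 86), (325, -4, 18, 81), (340, 7, 18, 80), (355, 18, 18, 80), (370, 30, 17, 75), (385, 36, 22, 87)]
230 [(205, -85, -4, 63), (220, -69, 13, 100), (235, -61, 13, 98), (250, -52, 11, 93), (265, -43, 11, 91), (280, -33, 10, 88), (295, -24, 10, 87), (310, -14, 9, 85), (325, -3, 9, 83), (340, 9, 7, 79), (355, 19, 8, 80), (370, 30, 8, 81), (385, 38, 11, 87)]
[(225, array([414., 282.,  93.])), (235, array([414., 279., 101.])), (245, array([414., 278., 113.])), (255, array([415., 276., 121.])), (265, array([414., 278., 135.])), (275, array([411., 302., 180.])), (285, array([411., 301., 184.])), (295, array([412., 297., 184.]))]
```

The cover is still at about 0.24 rad. The closed fingertips look some 20 mm shorter than stated, so I'll keep that in mind for the grasp. I'll carry on down, still watching the force.

Request:
drive_tool(commands=[{"dx": -0.05, "dy": 0.1, "dz": 0, "wx": 0, "wy": 0, "wz": 0, "grip": 0}, {"dx": -0.05, "dy": 0.1, "dz": 0, "wx": 0, "wy": 0, "wz": 0, "grip": 0}, {"dx": 0, "dy": 0, "dz": 0, "wx": 0, "wy": 0, "wz": 0, "grip": 0}])

```text
time_s: 6.08
position: [0.4114, 0.2675, 0.0845]
tcp_rot: [[0.989, -0.001, -0.145], [0.145, -0.0, 0.989], [-0.001, -1.0, -0.0]]
force: [-0.3, 0.0, 0.0]
opening: 0.006
```

Request:
drive_tool(commands=[{"dx": 0, "dy": 0.05, "dz": 0, "wx": 0, "wy": 0, "wz": 0, "grip": 0}, {"dx": 0, "dy": 0, "dz": 0, "wx": 0, "wy": 0, "wz": 0, "grip": 0}])

```text
time_s: 6.32
position: [0.4115, 0.2675, 0.083]
tcp_rot: [[0.989, -0.001, -0.145], [0.145, -0.0, 0.989], [-0.001, -1.0, -0.0]]
force: [-1.7, -0.4, 2.8]
opening: 0.005
```

Request:
drive_tool(commands=[{"dx": 0, "dy": 0.05, "dz": 0, "wx": 0, "wy": 0, "wz": 0, "grip": 0}, {"dx": 0, "dy": 0, "dz": 0, "wx": 0, "wy": 0, "wz": 0, "grip": 0}])

```text
time_s: 6.58
position: [0.4113, 0.2675, 0.0811]
tcp_rot: [[0.989, -0.002, -0.145], [0.145, -0.0, 0.989], [-0.002, -1.0, -0.0]]
force: [-2.6, -0.1, 5.8]
opening: 0.007
```

Request:
drive_tool(commands=[{"dx": 0, "dy": 0.05, "dz": 0, "wx": 0, "wy": 0, "wz": 0, "grip": 0}, {"dx": 0, "dy": 0, "dz": 0, "wx": 0, "wy": 0, "wz": 0, "grip": 0}])

```text
time_s: 6.82
position: [0.4119, 0.2676, 0.0788]
tcp_rot: [[0.989, -0.0, -0.145], [0.145, -0.0, 0.989], [-0.0, -1.0, -0.0]]
force: [-0.7, 0.7, 0.4]
opening: 0.007
```

Request:
drive_tool(commands=[{"dx": 0, "dy": 0.05, "dz": 0, "wx": 0, "wy": 0, "wz": 0, "grip": 0}, {"dx": 0, "dy": 0, "dz": 0, "wx": 0, "wy": 0, "wz": 0, "grip": 0}])

```text
time_s: 7.08
position: [0.4124, 0.2677, 0.0767]
tcp_rot: [[0.989, 0.0, -0.145], [0.145, 0.0, 0.989], [0.0, -1.0, 0.0]]
force: [0.3, 0.1, 0.0]
opening: 0.004
```

Request:
drive_tool(commands=[{"dx": 0, "dy": 0.05, "dz": 0, "wx": 0, "wy": 0, "wz": 0, "grip": 0}, {"dx": 0, "dy": 0, "dz": 0, "wx": 0, "wy": 0, "wz": 0, "grip": 0}])

```text
time_s: 7.32
position: [0.4125, 0.2678, 0.0758]
tcp_rot: [[0.989, 0.001, -0.145], [0.145, 0.0, 0.989], [0.001, -1.0, 0.0]]
force: [-0.9, -0.6, 7.3]
opening: 0.001
```

The force rose to 6 N, dropped as the catch snapped, then rose to 7 N at the stop. I'll press slightly more, then lift off and measure the cover with no contact.

Request:
drive_tool(commands=[{"dx": 0, "dy": 0.03, "dz": 0, "wx": 0, "wy": 0, "wz": 0, "grip": 0}, {"dx": 0, "dy": 0, "dz": 0, "wx": 0, "wy": 0, "wz": 0, "grip": 0}])

```text
time_s: 7.58
position: [0.4126, 0.2678, 0.0756]
tcp_rot: [[0.989, 0.002, -0.145], [0.145, 0.0, 0.989], [0.002, -1.0, 0.0]]
force: [-3.5, -0.8, 18.1]
opening: -0.0
```

Request:
drive_tool(commands=[{"dx": 0, "dy": -0.3, "dz": 0, "wx": 0, "wy": 0, "wz": 0, "grip": 0}, {"dx": 0, "dy": -0.8, "dz": 0, "wx": 0, "wy": 0, "wz": 0, "grip": 0}, {"dx": 0, "dy": -1, "dz": 0, "wx": 0, "wy": 0, "wz": 0, "grip": 0}, {"dx": 0, "dy": -1, "dz": 0, "wx": 0, "wy": 0, "wz": 0, "grip": 0}, {"dx": 0, "dy": -1, "dz": 0, "wx": 0, "wy": 0, "wz": 0, "grip": 42}, {"dx": 0, "dy": -0.5, "dz": 0, "wx": 0, "wy": 0, "wz": 0, "grip": 42}, {"dx": 0, "dy": 0, "dz": 0, "wx": 0, "wy": -0.072, "wz": 0, "grip": 42}, {"dx": 0, "dy": 0, "dz": 0, "wx": 0, "wy": 0, "wz": 0, "grip": 42}])

```text
time_s: 8.57
position: [0.412, 0.2677, 0.258]
tcp_rot: [[0.967, 0.001, -0.255], [0.255, 0.0, 0.967], [0.001, -1.0, 0.0]]
force: [-1.1, -0.3, 0.1]
opening: 0.375
```

```bash
python3 - <<'E'
from h import *
p,d,P,c=wcloud();go(.4575,.0214,.26)
Q=P.reshape(-1,3);Q=Q[np.isfinite(Q[:,0])]
e=np.array([.995,.099]);n=np.array([-.099,.995]);cc=np.array([.4623,.272])
x=(Q[:,:2]-cc)@e;y=(Q[:,:2]-cc)@n
m=(x>-.07)&(x<.01)&(abs(y)<.045)&(Q[:,2]<.15)&(Q[:,2]>.05);print(m.sum(),"cover slope,z0",np.polyfit(x[m],Q[m,2],1))
s=bot.read_state();t=s["position"];R=s["tcp_rot"]
for k in(-.02,0,.022):print(k,wproj(c,t+R[:,1]*k))
cv2.imwrite("pics/w2.png",p[...,::-1])
E
```

```text
t 8.62 pos [0.4119 0.2676 0.2577] yaw 14.73 F [ 0.3 -0.3 -0.3] open 0.414 tilt [-0. -1. -0.]
units dx,dy,dz: [-0.462 -0.058 -6.242]
4794 cover slope,z0 [-0.02228328  0.07770811]
-0.02 (np.float64(257.84251123759657), np.float64(260.75741153990714))
0 (np.float64(257.83868851976933), np.float64(244.72322369884006))
0.022 (np.float64(257.8353290428733), np.float64(230.28490941857396))
```

View pics/w2.png

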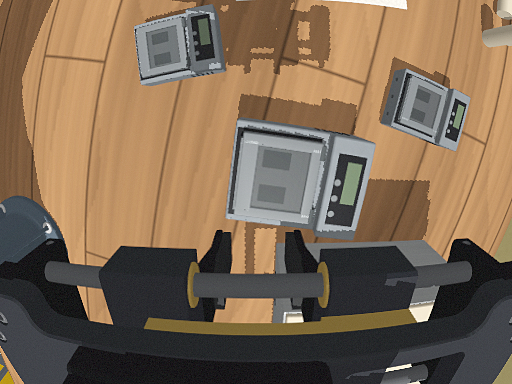

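Viewed: the cover lies shut at (275,180), flush in its frame, with the hand well clear. The fingertips are at (215,232) and (295,232). I'll check the fingertips' true height against the TCP before the grasp, and take the kiln grip from this wrist cloud.

```bash
python3 - <<'E'
from h import *
p,d,P,c=wcloud();s=bot.read_state();t=s["position"];R=s["tcp_rot"]
L=(P-t)@R*1000
for u in (212,218,292,298): print(u,[(v,)+tuple(L[v,u].round().astype(int).tolist()) for v in range(228,320,6) if np.isfinite(L[v,u,0]) and L[v,u,1]<100])
m=np.isfinite(L[...,0])&(abs(L[...,0])<70)&(abs(L[...,1])<60)&(abs(L[...,2])<30)
print("finger y max (tip) percentiles",np.percentile(L[m][:,1],[1,50,90,99,100]))
E
```

```text
212 [(234, -27, -9, 12), (240, -26, -17, 11), (246, -25, -26, 12), (252, -24, -32, 12), (258, -23, -37, 11), (264, -22, -42, 11), (270, -22, -47, 10), (276, -15, -87, 33), (282, -14, -89, 32), (288, -14, -91, 31), (294, -14, -91, 29), (300, -22, -52, -3), (306, -22, -53, -6)]
218 [(234, -23, -10, 12), (240, -23, -14, 10), (246, -22, -23, 11), (252, -21, -30, 11), (258, -20, -36, 10), (264, -20, -41, 10), (270, -19, -47, 11), (276, -13, -88, 34), (282, -12, -89, 33), (288, -12, -92, 32), (294, -12, -91, 29), (300, -19, -53, -3), (306, -19, -53, -7)]
292 [(234, 20, -7, 10), (240, 19, -16, 11), (246, 19, -22, 10), (252, 18, -26, 9), (258, 18, -28, 6), (264, 18, -27, 2), (270, 18, -30, 0), (276, 10, -88, 34), (282, 10, -90, 33), (288, 10, -91, 31), (294, 10, -92, 30), (300, 37, 96, -118), (306, 36, 84, -117), (312, 35, 74, -118), (318, 35, 70, -123)]
298 [(234, 23, -10, 12), (240, 23, -15, 10), (246, 22, -23, 11), (252, 21, -30, 11), (258, 20, -36, 11), (264, 19, -41, 10), (270, 19, -48, 11), (276, 12, -88, 34), (282, 12, -91, 33), (288, 12, -91, 31), (294, 12, -91, 29), (300, 19, -53, -3), (306, 19, -53, -7), (312, 42, 76, -119), (318, 41, 70, -123)]
finger y max (tip) percentiles [-58.57544479 -34.37970333 -10.9002506   -4.32847505  -2.37393159]
```

Request:
drive_tool(commands=[{"dx": -0.06, "dy": 0, "dz": -0.8, "wx": 0, "wy": 0, "wz": 0, "grip": 42}, {"dx": -0.06, "dy": 0, "dz": -0.8, "wx": 0, "wy": 0, "wz": 0, "grip": 42}, {"dx": -0.06, "dy": 0, "dz": -0.8, "wx": 0, "wy": 0, "wz": 0, "grip": 42}, {"dx": -0.06, "dy": 0, "dz": -0.8, "wx": 0, "wy": 0, "wz": 0, "grip": 42}, {"dx": -0.06, "dy": 0, "dz": -0.8, "wx": 0, "wy": 0, "wz": 0, "grip": 42}, {"dx": -0.06, "dy": 0, "dz": -0.8, "wx": 0, "wy": 0, "wz": 0, "grip": 42}, {"dx": -0.06, "dy": 0, "dz": -0.8, "wx": 0, "wy": 0, "wz": 0, "grip": 42}, {"dx": 0, "dy": 0, "dz": 0, "wx": 0, "wy": 0, "wz": 0, "grip": 42}])

```text
time_s: 9.68
position: [0.4536, 0.0453, 0.2573]
tcp_rot: [[0.968, -0.001, -0.252], [0.252, -0.0, 0.968], [-0.001, -1.0, 0.0]]
force: [0.5, 0.8, 0.2]
opening: 0.482
```

The wrist cloud and the contact height on the cover agree: the fingertips end about 4 mm behind the reported TCP, not 22 mm ahead. The grasp point is therefore about 23 mm behind it, so I want TCP z≈0.147 for a grip at 0.170. Next I'll measure the grip close up.

```bash
python3 - <<'E'
from h import *
p,d,P,c=wcloud();go(.4575,.0214,.19)
s=bot.read_state();t=s["position"];R=s["tcp_rot"]
q=lambda *a: tuple(int(x) for x in wproj(c,np.array(a)))
print("pred grip px",q(.4575,.0214,.17))
hsv=cv2.cvtColor(p,cv2.COLOR_RGB2HSV)
z=P[...,2];k=np.load("kiln.npz");e=k["e"];n=k["n"];x=P[...,:2]@e;y=P[...,:2]@n
m=(z>.155)&(z<.19)&(x>.42)&(x<.475)&(abs(y-k["yc"])<.10)
v,u=np.nonzero(m);print(m.sum(),"x",np.percentile(x[m],[2,50,98]),"y",np.percentile(y[m],[1,99]),"z",np.percentile(z[m],[50,95]))
if m.sum()>20: print("slope x(y)",np.polyfit(y[m],x[m],1),"med",np.median(P[m],0))
p2=p.copy();p2[m]=[255,0,255];cv2.circle(p2,q(.4575,.0214,.17),3,(0,255,0),-1)
cv2.imwrite("pics/w3.png",p2[...,::-1])
E
```

```text
t 9.72 pos [0.4531 0.0464 0.2573] yaw 14.65 F [-0.5  0.   0.6] open 0.482 tilt [-0.001 -1.     0.001]
units dx,dy,dz: [-0.049  1.682 -0.634]
pred grip px (255, 225)
2210 x [0.4410236  0.44956332 0.47160898] y [-0.15192626 -0.03536714] z [0.17562891 0.17737843]
slope x(y) [0.02964427 0.45290793] med [0.45596601 0.03886546 0.17562891]
```

View pics/w3.png

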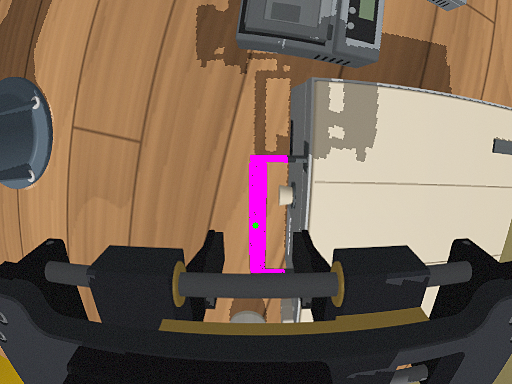

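Viewed: the magenta handle runs down from (255,160) to (255,272). It lies between the open fingers and 9 mm or more clear of the lid face. Its centre is about (0.458, 0.027, 0.170), and the jaws line up with it. I'll move over it and go down.

Request:
drive_tool(commands=[{"dx": 0, "dy": 0, "dz": -0.26, "wx": 0, "wy": 0, "wz": 0, "grip": 42}, {"dx": 0, "dy": 0.2, "dz": -0.25, "wx": 0, "wy": 0, "wz": 0, "grip": 42}, {"dx": 0, "dy": 0.4, "dz": 0, "wx": 0, "wy": 0, "wz": 0, "grip": 42}, {"dx": 0, "dy": 0.4, "dz": 0, "wx": 0, "wy": 0, "wz": 0, "grip": 42}, {"dx": 0, "dy": 0.4, "dz": 0, "wx": 0, "wy": 0, "wz": 0, "grip": 42}, {"dx": 0, "dy": 0.3, "dz": 0, "wx": 0, "wy": 0, "wz": 0, "grip": 42}, {"dx": 0, "dy": 0, "dz": 0, "wx": 0, "wy": 0, "wz": 0, "grip": 42}])

```text
time_s: 10.6
position: [0.4577, 0.0273, 0.1888]
tcp_rot: [[0.967, -0.003, -0.256], [0.256, 0.0, 0.967], [-0.002, -1.0, 0.001]]
force: [-0.1, 0.2, -0.4]
opening: 0.478
```

```bash
python3 - <<'E'
from h import *
p,d,P,c=wcloud();go(.458,.027,.147)
s=bot.read_state();L=(P-s["position"])@s["tcp_rot"]*1000
z=P[...,2]
m=(z>.155)&(z<.19)&(abs(L[...,0])<20)&(L[...,2]>12)&(L[...,2]<50)
print(m.sum(),"grip local x",np.percentile(L[m][:,0],[2,50,98]),"z",np.percentile(z[m],[50,98]))
E
```

```text
t 10.65 pos [0.4583 0.0272 0.1894] yaw 14.85 F [ 0.7 -0.8 -0.4] open 0.479 tilt [-0.001 -1.     0.   ]
units dx,dy,dz: [-0.008  1.061 -0.003]
1436 grip local x [-8.42896412 -0.64580808  7.08044917] z [0.17562564 0.17763042]
```

The grip is centred to within 1 mm between the jaws. I'll go down and close.

Request:
drive_tool(commands=[{"dx": 0, "dy": 0.35, "dz": 0, "wx": 0, "wy": 0, "wz": 0, "grip": 42}, {"dx": 0, "dy": 0.35, "dz": 0, "wx": 0, "wy": 0, "wz": 0, "grip": 42}, {"dx": 0, "dy": 0.35, "dz": 0, "wx": 0, "wy": 0, "wz": 0, "grip": 42}, {"dx": 0, "dy": 0, "dz": 0, "wx": 0, "wy": 0, "wz": 0, "grip": 42}, {"dx": 0, "dy": 0, "dz": 0, "wx": 0, "wy": 0, "wz": 0, "grip": 42}])

```text
time_s: 11.28
position: [0.4591, 0.027, 0.1485]
tcp_rot: [[0.967, 0.002, -0.256], [0.256, -0.0, 0.967], [0.001, -1.0, -0.001]]
force: [0.6, 0.2, 0.1]
opening: 0.485
```

Request:
drive_tool(commands=[{"dx": 0, "dy": 0, "dz": 0, "wx": 0, "wy": 0, "wz": 0, "grip": 0}, {"dx": 0, "dy": 0, "dz": 0, "wx": 0, "wy": 0, "wz": 0, "grip": 0}, {"dx": 0, "dy": 0, "dz": 0, "wx": 0, "wy": 0, "wz": 0, "grip": 0}, {"dx": 0, "dy": 0, "dz": 0, "wx": 0, "wy": 0, "wz": 0, "grip": 0}, {"dx": 0, "dy": 0, "dz": 0, "wx": 0, "wy": 0, "wz": 0, "grip": 0}])

```text
time_s: 11.9
position: [0.4579, 0.027, 0.1478]
tcp_rot: [[0.967, -0.001, -0.256], [0.256, -0.0, 0.967], [-0.001, -1.0, 0.0]]
force: [-2.2, -1.2, 3.0]
opening: 0.178
```

Gripped: the opening is 15.5 mm on the 16 mm grip. Now I'll raise it along the hinge arc of radius 301.5 mm, slowly.

Request:
drive_tool(commands=[{"dx": 0.02, "dy": -0.246, "dz": 0, "wx": 0, "wy": 0, "wz": 0, "grip": 0}, {"dx": 0.025, "dy": -0.245, "dz": 0, "wx": 0, "wy": 0, "wz": 0, "grip": 0}, {"dx": 0.037, "dy": -0.244, "dz": 0, "wx": 0, "wy": 0, "wz": 0, "grip": 0}, {"dx": 0.041, "dy": -0.243, "dz": 0, "wx": 0, "wy": 0, "wz": 0, "grip": 0}, {"dx": 0.053, "dy": -0.241, "dz": 0, "wx": 0, "wy": 0, "wz": 0, "grip": 0}, {"dx": 0.056, "dy": -0.24, "dz": 0, "wx": 0, "wy": 0, "wz": 0, "grip": 0}, {"dx": 0, "dy": 0, "dz": 0, "wx": 0, "wy": 0, "wz": 0, "grip": 0}])

```text
time_s: 12.78
position: [0.4671, 0.0293, 0.2071]
tcp_rot: [[0.967, -0.0, -0.257], [0.257, -0.001, 0.967], [-0.001, -1.0, -0.001]]
force: [-3.1, -4.6, -3.2]
opening: 0.177
```

```bash
python3 - <<'E'
from h import *
go(.458,.027,.147)
p,d,P=cloud("side");Q=P.reshape(-1,3);Q=Q[np.isfinite(Q[:,0])];k=np.load("kiln.npz")
x=Q[:,:2]@k["e"];y=Q[:,:2]@k["n"]-k["yc"]
m=(x>.56)&(x<.72)&(abs(y)<.1)&(Q[:,2]>.17)&(Q[:,2]<.27);print(m.sum(),np.degrees(np.arctan(-np.polyfit(x[m],Q[m,2],1)[0])))
E
```

```text
t 12.78 pos [0.4671 0.0293 0.2071] yaw 14.86 F [-3.1 -4.6 -3.2] open 0.177 tilt [-0.001 -1.    -0.001]
units dx,dy,dz: [-0.233  1.501  0.003]
2596 11.286232817224814
```

The lid reads 11.3° on the side camera against 11.25° planned. I'll continue.

Request:
drive_tool(commands=[{"dx": 0.068, "dy": -0.238, "dz": 0, "wx": 0, "wy": 0, "wz": 0, "grip": 0}, {"dx": 0.072, "dy": -0.235, "dz": 0, "wx": 0, "wy": 0, "wz": 0, "grip": 0}, {"dx": 0.083, "dy": -0.233, "dz": 0, "wx": 0, "wy": 0, "wz": 0, "grip": 0}, {"dx": 0.088, "dy": -0.23, "dz": 0, "wx": 0, "wy": 0, "wz": 0, "grip": 0}, {"dx": 0.098, "dy": -0.227, "dz": 0, "wx": 0, "wy": 0, "wz": 0, "grip": 0}, {"dx": 0.103, "dy": -0.223, "dz": 0, "wx": 0, "wy": 0, "wz": 0, "grip": 0}, {"dx": 0, "dy": 0, "dz": 0, "wx": 0, "wy": 0, "wz": 0, "grip": 0}])

```text
time_s: 13.7
position: [0.4873, 0.0343, 0.2629]
tcp_rot: [[0.967, 0.001, -0.257], [0.257, -0.001, 0.967], [0.0, -1.0, -0.001]]
force: [-2.8, -4.7, -1.2]
opening: 0.17
```

Request:
drive_tool(commands=[{"dx": 0.112, "dy": -0.22, "dz": 0, "wx": 0, "wy": 0, "wz": 0, "grip": 0}, {"dx": 0.118, "dy": -0.216, "dz": 0, "wx": 0, "wy": 0, "wz": 0, "grip": 0}, {"dx": 0.127, "dy": -0.212, "dz": 0, "wx": 0, "wy": 0, "wz": 0, "grip": 0}, {"dx": 0.131, "dy": -0.208, "dz": 0, "wx": 0, "wy": 0, "wz": 0, "grip": 0}, {"dx": 0, "dy": 0, "dz": 0, "wx": 0, "wy": 0, "wz": 0, "grip": 0}, {"dx": 0, "dy": 0, "dz": 0, "wx": 0, "wy": 0, "wz": 0, "grip": 0}, {"dx": 0, "dy": 0, "dz": 0, "wx": 0, "wy": 0, "wz": 0, "grip": 0}])

```text
time_s: 14.58
position: [0.506, 0.0391, 0.2965]
tcp_rot: [[0.967, 0.0, -0.256], [0.256, -0.002, 0.967], [-0.0, -1.0, -0.002]]
force: [-1.8, -5.6, -1.8]
opening: 0.171
```

```bash
python3 - <<'E'
from h import *
go(.458,.027,.148)
k=np.load("kiln.npz")
p,d,P=cloud("side");Q=P.reshape(-1,3);Q=Q[np.isfinite(Q[:,0])]
x=Q[:,:2]@k["e"];y=Q[:,:2]@k["n"]-k["yc"]
for a,b in((.56,.72),(.58,.70),(.55,.68)):
    m=(x>a)&(x<b)&(abs(y)<.1)&(Q[:,2]>.17)&(Q[:,2]<.36)
    f=np.polyfit(x[m],Q[m,2],1);m2=m&(abs(np.polyval(f,x)-Q[:,2])<.01);f=np.polyfit(x[m2],Q[m2,2],1)
    print(m.sum(),m2.sum(),np.degrees(np.arctan(-f[0])))
s=bot.read_state();g=s["position"]+[0,0,.023];print("angle by grip height",np.degrees(np.arcsin((g[2]-.152)/.3015))-3.42)
cv2.imwrite("pics/open.png",cv2.resize(p[60:310,140:400,::-1],None,fx=2.3,fy=2.3))
# controller cover & bystanders
S=np.load("side.npz")["p"].astype(int);
e=np.array([.995,.099]);n=np.array([-.099,.995]);cc=np.array([.4623,.272])
X=(Q[:,:2]-cc)@e;Y=(Q[:,:2]-cc)@n;m=(abs(X+.03)<.04)&(abs(Y)<.045)&(Q[:,2]>.05)&(Q[:,2]<.15)
print("cover z",m.sum(),np.percentile(Q[m,2],[5,50,95]))
dd=np.abs(p.astype(int)-S).max(-1);print("bystander area change",[(dd[230:305,150:250]>60).sum()])
E
```

```text
t 14.57 pos [0.506  0.0391 0.2965] yaw 14.85 F [-1.8 -5.6 -1.8] open 0.171 tilt [-0.    -1.    -0.002]
units dx,dy,dz: [-1.238  3.714  0.023]
3237 3234 30.100524775690662
2440 2439 30.147180384659855
2637 2635 30.116745644383776
angle by grip height 30.343040003359953Traceback (most recent call last):
  File "<stdin>", line 16, in <module>
    return _quantile_unchecked(
        a, q, axis, out, overwrite_input, method, keepdims, weights)
    return _ureduce(a,
                    func=_quantile_ureduce_func,
    ...<5 lines>...
                    overwrite_input=overwrite_input,
                    method=method)
    r = func(a, **kwargs)
    result = _quantile(arr,
                       quantiles=q,
    ...<2 lines>...
                       out=out,
                       weights=wgt)
    slices_having_nans = np.isnan(arr[-1, ...])
                                  ~~~^^^^^^^^^
IndexError: index -1 is out of bounds for axis 0 with size 0
```

View pics/open.png

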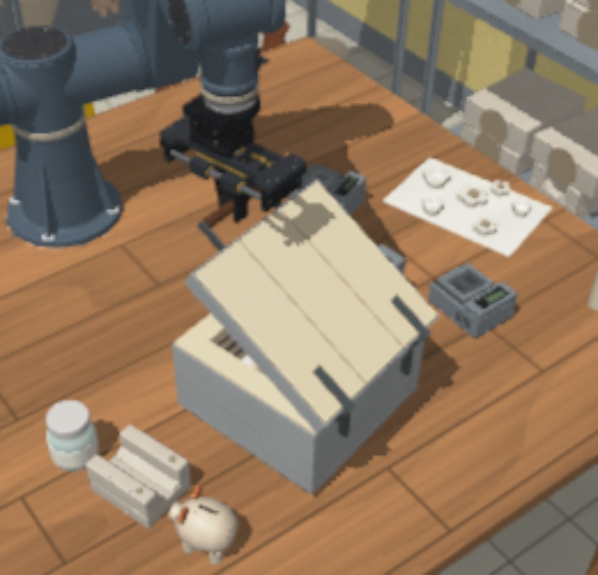

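Viewed: the lid is held up by its grip at crop (225,215). The jar (70,435), mould (138,475) and piggy (205,525) are standing as before. Last, I'll check the cover and bystanders from the top camera and confirm everything is still.

```bash
python3 - <<'E'
from h import *
p,d,P=cloud("top");o=np.load("top.npz");Q=P.reshape(-1,3);Q=Q[np.isfinite(Q[:,0])]
e=np.array([.995,.099]);n=np.array([-.099,.995]);cc=np.array([.4623,.272])
X=(Q[:,:2]-cc)@e;Y=(Q[:,:2]-cc)@n;m=(X>-.07)&(X<.01)&(Y>-.045)&(Y<.045)&(Q[:,2]>.05)&(Q[:,2]<.18)
print("cover z",m.sum(),np.percentile(Q[m,2],[5,50,95]) if m.sum() else None,"slope",np.polyfit(X[m],Q[m,2],1)[0] if m.sum()>10 else None)
dd=np.abs(p.astype(int)-o["p"]).max(-1);print("bystander px changed",(dd[115:220,300:360]>50).sum())
go(.506,.0391,.2965);s=bot.read_state();print(abs(s["qvel"]).max())
p,d,P=cloud("side");Q=P.reshape(-1,3);Q=Q[np.isfinite(Q[:,0])];k=np.load("kiln.npz")
x=Q[:,:2]@k["e"];y=Q[:,:2]@k["n"]-k["yc"];m=(x>.56)&(x<.72)&(abs(y)<.1)&(Q[:,2]>.17)&(Q[:,2]<.36)
print("lid",np.degrees(np.arctan(-np.polyfit(x[m],Q[m,2],1)[0])))
E
```

```text
cover z 690 [0.07302477 0.07832395 0.08374209] slope -0.030829492834092864
bystander px changed 0
t 14.68 pos [0.506  0.0391 0.2965] yaw 14.85 F [-2.  -4.2 -1.4] open 0.18 tilt [-0.    -1.    -0.002]
units dx,dy,dz: [-0.001  0.001  0.001]
0.05647802482876419
lid 30.044988061200804
```

```bash
python3 -c "
from rig import workorder
print(workorder.hand_in())"
```

```text
the job is handed in; nothing more can be done
None
```

The controller's cover is clicked shut, and the arm is holding the kiln lid open at 30° by its wooden handle. I handed the job in at about 14.7 s.

- **Cover:** I pressed it down with closed fingers. The force rose to about 6 N, dropped as the catch snapped, then rose to 18 N against the stop. I took the hand off before touching the kiln, and the cover stayed down. Depth fits after release gave a slope of 0.02–0.03 rad, against 0.55 if it had sprung up. That is too rough to confirm the "under 0.01" reading itself.
- **Lid:** I gripped the handle with the jaws at 15.5 mm on the 16 mm grip and raised it slowly along the hinge arc. The side camera read 30.0–30.1°, and the angle from the handle height was 30.3°. Joint speeds were about 0.06°/s or less, and the force reading was about 5 N, mostly sideways.
- **Other things:** The top view showed no change around the mould, piggy bank and jar.
- **Disagreement:** The fingertips ended about 4 mm behind the reported tool point, not 22 mm ahead as stated. The wrist depth and the contact height on the cover both showed this, so I set the grasp height from what I measured.

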